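# Pop the spares locker at the mixing desk

## Task

The blue tape core is in the way of the maple locker's push-to-open door. With the fingertips, slide the core along the cart top to one side until no part of it is in front of that door, then press the door (its brass tag marks the spot) so the catch releases and it springs ajar, and leave it ajar. Do not pick the core up or tip it, keep the black locker shut, and leave the knobs, jack plug and headphone hanger where they are.

Things in the scene. Friction and masses are not known exactly. Their poses are not given: they have to be found in the camera images.
- maple_locker: pale maple locker fixed to the cart top, 140 deep, 160 wide, 110 mm high; origin at the centre of its underside, x from the door into the locker, y left as seen facing the door, z up. Door on the -x side, 12 mm thick, 6 to 106 mm above the cart top; shut, its front face is at x = -89 mm, from its hinge at y = +78 mm to its free edge at y = -78 mm.
- maple_door (a joint): angle of the maple door, rad: 0 shut, positive swinging out to the robot, negative pressed in. A push catch holds it; it cannot be pulled open. Pressed in 0.02 rad (3 mm at the tag; stop at 0.032 rad) with about 5 N at the tag, more nearer the hinge, it releases; let go, it springs within 0.5 s to rest ajar at about 0.3 rad (free edge 45 mm out). It does not catch again if pushed back.
- maple_press (a point): where to press: on the front face of the maple door, 20 mm from its free edge, 80 mm above the cart top; it moves with the door. The brass tag (30 by 20 mm) sits just above it and shows on the door's top edge, seen from above. Push towards the locker's +x.
- black_locker: black locker fixed to the cart top, 140 deep, 160 wide, 110 mm high; origin at the centre of its underside, x from the door into the locker, y left as seen facing the door, z up. Door on the -x side, 12 mm thick, 6 to 106 mm above the cart top; shut, its front face is at x = -89 mm, from its hinge at y = +78 mm to its free edge at y = -78 mm.
- black_door (a joint): opening angle of the black door in rad, 0 shut; same push catch as the maple one, with a steel tag; to be left shut.
- tape_core: loose blue plastic tape core, an open ring lying flat on the cart top: outside 82 mm, inside 74 mm across, 26 mm high, about 45 g; origin at the centre of its underside. It starts in front of the maple door, 10 to 40 mm from it.
- knob1: loose black bakelite control knob standing on the cart top, skirt 34 mm across, 20 mm high; origin at the centre of its underside. A bystander.
- knob2: loose black bakelite control knob standing on the cart top, skirt 34 mm across, 20 mm high; origin at the centre of its underside. A bystander.
- jack_plug: loose brass jack plug lying on the cart top, 67 mm long, 15 mm thick, tip to its +x; origin under its middle. A bystander.
- hanger: chrome headphone hanger stand, loose: round foot 100 mm across, post with a cross arm 250 mm high; origin at the centre of its underside. A bystander, off to the left of the lockers.
There are look-alikes about, which are no part of the job. Of the things that look like the tape_core, the middle-sized one is meant.

How it is judged (in metres and radians):
On the way, in this order (a step that is already met when the one before it is completed fails the run):
1. the tape core lies flat, clear to one side of the maple door, which is still shut ((y of tape_core in the frame of maple_locker above 0.115 m or y of tape_core in the frame of maple_locker below -0.115 m) and height (world z) of tape_core between -0.01 and 0.01 m and angle between tape_core's own z axis and vertical below 0.15 rad and value of joint maple_door below 0.05 rad), for 0.2 s.
2. the maple door has sprung ajar (value of joint maple_door above 0.15 rad), for 0.2 s.
At the end, for the whole second after the job is handed in: The maple door stands ajar (0.15 to 0.6 rad), the tape core lies flat and still on the cart top with its centre at least 115 mm to either side of the maple locker's middle line, the black door is shut (below 0.05 rad) and every bystander is within 20 mm of where it began ((y of tape_core in the frame of maple_locker above 0.115 m or y of tape_core in the frame of maple_locker below -0.115 m) and height (world z) of tape_core between -0.01 and 0.01 m and angle between tape_core's own z axis and vertical below 0.15 rad and linear speed of tape_core below 0.02 m/s and value of joint maple_door between 0.15 and 0.6 rad and value of joint black_door below 0.05 rad and distance of each of knob1, knob2, jack_plug, hanger from where it was at the start of the episode below 0.02 m); the robot touches nothing.
It fails at once if the tape core is lifted or tipped (height (world z) of tape_core above 0.012 m or angle between tape_core's own z axis and vertical above 0.25 rad).
It fails at once if the maple door is released while the core is still in front of it (value of joint maple_door above 0.05 rad and not (y of tape_core in the frame of maple_locker above 0.115 m or y of tape_core in the frame of maple_locker below -0.115 m)).
It fails at once if the black locker is opened (value of joint black_door above 0.05 rad).
It fails at once if a knob, the jack plug or the hanger is moved (distance of any of knob1, knob2, jack_plug, hanger from where it was at the start of the episode above 0.02 m).
It also fails if it takes over 48 s, if anything falls off the work surface, if the arm or the gripper's body presses on something with over 40 N, if the wrist force passes 120 N, or if a joint passes its speed limit or range.

## Robot

A 7-joint arm with a two-finger parallel gripper is mounted at the origin on the work surface. World frame = base frame: x ahead of the robot, y to its left, z up, the work surface at z = 0. Lengths are in mm, angles in rad, forces in N, time in s.
With the tool pointing down it reaches from about 425 to 1025 mm from the base axis. Payload 3.6 kg.
Tool frame: the origin (TCP) lies at the very end of the fingers, on their centre line; the grasp point (between the pads) lies 19 mm behind it; z points along the fingers, y is the direction in which the jaws open and shut (so a half turn about z gives the same grasp; the last joint's range is limited). The gripper opens to 85 mm and grips with 20 to 120 N. Pads are 22 mm wide; open, the fingers measure 114 mm over their backs; the gripper's body (76 mm by 85 mm) begins 54 mm behind the grasp point. The pads swing forward as they close: fully open they stand 13 mm farther back than shut.
Start: joints at [-1.226, 0.591, 0.048, 1.609, -0.033, 0.943, -0.034], TCP at [308.015, 656.32, 231.302] pointing down, gripper open.
Joint ranges: [-2.69, 2.69], [-0.47, 2.24], [-1.27, 1.36], [0.19, 2.51], [-1.53, 4.68], [0.08, 2.07], [-3.09, 3.09]. Speed limits (rad/s): [2.57, 2.57, 3.14, 3.14, 3.14, 3.14, 3.14].

## Interface

Orientations are given as [roll, pitch, yaw] about the fixed x, y, z axes, in that order (R = Rz(yaw) Ry(pitch) Rx(roll)).
In Python, from rig import state, camera, bot gives the robot as it stands. The module is installed in compiled form; this text tells all that it offers.
- The arm moves only by the tool send_rows, never from a script. Its argument "targets" is a list of rows, each a list of 3 entries, a list of its own where there are three numbers: the closure in counts, from 0 (fully open) to 255 (shut), then the shift along the world's x, y, z in cm, then the turn, a rotation vector about the world's x, y, z in rad. A call has 1 to 10 rows; each row shifts and turns the commanded pose from where the row before left it; what a row does not reach is not made up. A row lasts 1/8 s, in which the tool goes at most 62.5 mm and 10.7 degrees, less where a joint would pass 70% of its speed; a pose out of reach is approached as far as the arm can. A call is refused whole if a number of a shift passes 6.25 or a number of a turn 0.188, either way. A call with a gripper value outside its range is refused whole. The fingers move at their own pace and stop on an object; "squeeze" is the grip in N (left out, the last holds). Time passes only in rows, so rows that do not move let the fingers close. It gives the time, the measured TCP pose, the force and the opening at its end, in the units of the state.
- state(): the state, without advancing time (a new reading comes with each control period).
- camera(name): name is "side" or "top"; returns a dict with "image" (480x640x3 uint8, red, green, blue), "intrinsics" (3x3 intrinsics, pixels), "rvec" (rotation vector, rad) and "tvec" (3), from world to camera coordinates, as OpenCV has them. Camera axes: x right, y down, z forward; pixel columns grow to the right and rows downward; lengths in mm; the calibration is good to about 2 mm. A picture is of the moment at which its call begins. There is no depth.
- bot.finish_job(): hands the job in, once; it reports no verdict.
The state is a dict: "time": time; "q": joint angles; "joint_velocities": joint speeds; "joint_torque": joint torques, N m; "tool_pos": TCP position; "eef_rot": TCP orientation; "wrist_force": force on the tool from outside, world axes, zero at the start; "torque": the same for the moment, N m; "width": opening from 0.0 (shut) to 1.0 (fully open).
Only numpy, scipy, OpenCV 4.12 (cv2) and the standard library are available. Lean on these libraries where they do the work, as an engineer would, in place of code of your own. Each camera call takes 0.05 s, during which the arm holds its last target. There are 200 camera calls.

## Working session

There is one attempt and no reset: what is moved stays moved. The work goes in short steps, Python scripts to look and compute and a tool call to move; the robot and the scene stay as the last step left them, time stands still between calls to the robot, and variables do not carry over. Pictures are saved under pics/ and viewed, about 8 in all and at most 12, crops included, and the job is handed in when it is done.

Besides the shell and the picture viewer there is one more tool, called after "Emit:" in YAML: its name, and indented under it one key for each argument. send_rows: Moves the arm, as the interface text tells. Its arguments: {"type":"object","properties":{"targets":{"type":"array","items":{"type":"array"}},"squeeze":{"type":"number"}},"required":["targets"]}

```bash
mkdir -p pics
cat > h.py <<'E'
import numpy as np, cv2
from rig import state, camera, bot
def shot(name,fn):
    c=camera(name); cv2.imwrite('pics/'+fn,c['image'][:,:,::-1]); np.savez('pics/'+fn+'.npz',K=c['intrinsics'],r=c['rvec'],t=c['tvec']); return c
def ray(fn,uv,z):
    d=np.load('pics/'+fn+'.npz');R=cv2.Rodrigues(d['r'])[0];t=d['t'].reshape(3)
    C=-R.T@t; v=R.T@np.linalg.inv(d['K'])@np.array([uv[0],uv[1],1.]); return C+v*(z-C[2])/v[2]
def proj(fn,P):
    d=np.load('pics/'+fn+'.npz'); return cv2.projectPoints(np.float64(P).reshape(-1,1,3),d['r'],d['t'],d['K'],None)[0].reshape(-1,2)
E
python3 - <<'E'
from h import *
shot('top','t0.png'); shot('side','s0.png'); s=state(); print(s)
E
```

```text
{'time': 0.1, 'q': array([-1.225514  ,  0.59202112,  0.04830767,  1.60969344, -0.03328588,
        0.94270943, -0.03371238]), 'joint_velocities': array([ 1.49356145e-05, -1.18815207e-03, -4.30091053e-04, -3.24532396e-03,
       -2.78797337e-03, -5.14780971e-04,  1.18286938e-03]), 'joint_torque': array([ 4.70558953e-03, -5.50000191e+01,  1.55315381e+00, -1.98825055e+01,
        9.68377775e-03,  3.79554011e-03,  9.33633117e-06]), 'tool_pos': array([307.68600818, 655.64618828, 230.260073  ]), 'eef_rot': array([-3.13956980e+00,  1.26655343e-04,  2.70288390e+00]), 'wrist_force': array([0.0790914 , 0.82665351, 0.36125423]), 'torque': array([ 0.04180996, -0.02693737, -0.02632783]), 'width': 1.0001089478611453}
```

View pics/t0.png

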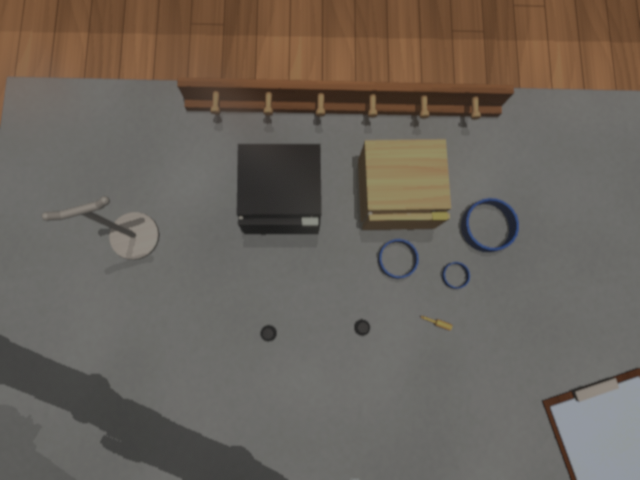

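View pics/s0.png

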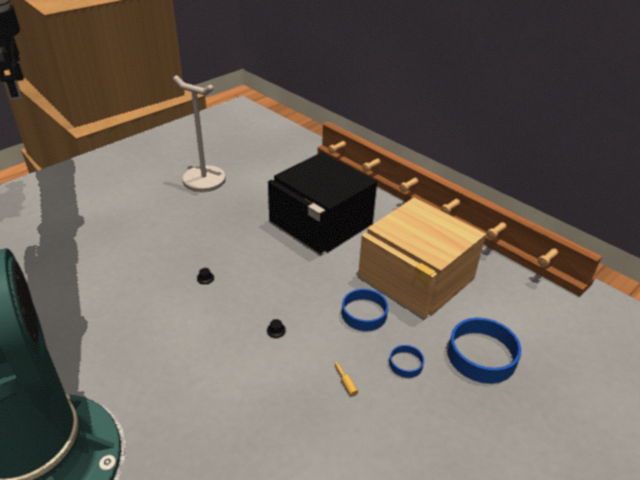

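Candidates for the core in the top view are a ring at (398,259) in front of the maple door, a large one at (490,225) and a small one at (456,276). The middle-sized one, in front of the maple door, is at (398,259). Next I measure and make an enlarged crop.

Run:
```python
from h import *
im=cv2.imread('pics/t0.png'); f='t0.png'
hsv=cv2.cvtColor(im,cv2.COLOR_BGR2HSV)
m=cv2.inRange(hsv,(100,120,40),(130,255,255))
n,l,st,c=cv2.connectedComponentsWithStats(m)
for i in range(1,n):
    if st[i,4]>60:
        u=(st[i,0]+st[i,2]/2-.5,st[i,1]+st[i,3]/2-.5); k=26 if 35<st[i,2]<45 else 30
        P=ray(f,u,13); print(u,st[i,2:],P.round(1), np.linalg.norm(ray(f,(u[0]+st[i,2]/2,u[1]),13)-P)*2)
for nm,uv,z in [('mapleTL',(363,141),110),('TR',(445,140),110),('BR top',(449,207),110),('BL',(367,207),110),('blkTL',(238,145),110),('TR',(320,145),110),('BL',(238,215),110),('BR',(320,217),110),('blk front',(238,222),106),('mfrontL',(368,219),106),('mfrontR',(449,219),106),('tag',(441,215),106),('knob1',(268,333),10),('knob2',(362,327),10),('jackL',(420,317),7),('jackR',(452,328),7),('hang',(133,236),5),('rackL',(185,108),0)]:
    print(nm,ray(f,uv,z).round(1))
cv2.imwrite('pics/c0.png',cv2.resize(im[130:340,340:540],None,fx=2.9,fy=2.8,interpolation=cv2.INTER_CUBIC))
d=np.load('pics/t0.png.npz');R=cv2.Rodrigues(d['r'])[0];print(-R.T@d['t'].reshape(3),R)
```

```text
(np.float64(491.5), np.float64(224.5)) [ 52  52 286] [ 620.5 -314.1   13. ] 113.09704850017268
mapleTL [763.4 -26.6 110. ]
TR [ 768.4 -188.4  110. ]
BR top [ 633.1 -190.1  110. ]
BL [631.2 -32.5 110. ]
blkTL [751.1 215.4 110. ]
TR [753.8  57.3 110. ]
BL [612.9 210.8 110. ]
BR [610.8  56.9 110. ]
blk front [600.3 211.  106. ]
mfrontL [608.8 -34.6 106. ]
mfrontR [ 610.5 -190.4  106. ]
tag [ 618.2 -175.3  106. ]
knob1 [391.9 157.7  10. ]
knob2 [404.4 -33.5  10. ]
jackL [ 424.9 -154.5    7. ]
jackR [ 402.8 -220.4    7. ]
hang [589.6 443.6   5. ]
rackL [879.7 352.6   0. ]
[429.33620904  87.83532647 907.52902673] [[ 0.0035857  -0.99942768  0.03363713]
 [-0.98667112 -0.00900834 -0.16247752]
 [ 0.16268755 -0.03260619 -0.98613873]]
```

View pics/c0.png

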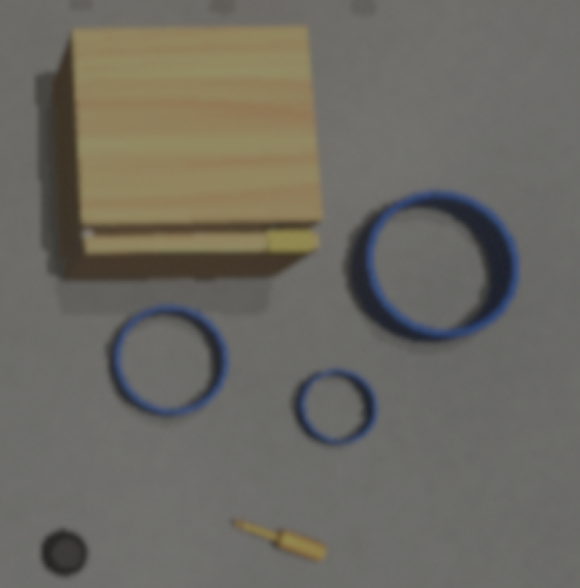

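In the crop the three rings are at (169,360), (335,407) and (442,266). The ring at (169,360), or (398,259) in the full image, is the middle-sized one, about 40 px across, and it is in front of the maple door. Its left side is free towards +y. The brass tag is at the door's right end.

Run:
```python
from h import *
from scipy.optimize import least_squares
f='t0.png'; u=lambda x,y:(x/2.9+340-.3,y/2.8+130-.3)
print('core',ray(f,u(169,360),26).round(1), np.linalg.norm(ray(f,u(111,360),26)-ray(f,u(227,360),26)))
print('small',ray(f,u(335,407),20).round(1),np.linalg.norm(ray(f,u(295,407),20)-ray(f,u(376,407),20)))
L=[(70,80,110),(70,-80,110),(-70,-80,110),(-70,80,110),(-89,78,106),(-89,-78,106)]
U=np.array([u(*p) for p in [(73,29),(306,27),(321,220),(80,223),(86,253),(318,249)]])
def W(p):
    c,s=np.cos(p[2]),np.sin(p[2]); return [(p[0]+c*a-s*b,p[1]+s*a+c*b,z) for a,b,z in L]
r=least_squares(lambda p:(proj(f,W(p))-U).ravel(),[695,-110,0]); p=r.x; print(p,r.fun.round(1))
c,s=np.cos(p[2]),np.sin(p[2]); g=lambda a,b:(p[0]+c*a-s*b,p[1]+s*a+c*b)
print('press',g(-89,-58),'hinge',g(-89,78),'y115',g(-150,115),'check side',proj('s0.png',[(*g(-89,-58),80),(*g(-89,78),106)]))
print('hanger arm',ray(f,(50,216),250),ray(f,(103,202),250))
```

```text
core [ 544.4 -107.8   26. ] 83.18978224981569
small [ 511.1 -227.8   20. ] 58.63686048222711
[ 6.98113482e+02 -1.11407889e+02  2.68885637e-02] [-0.4 -0.2  0.3 -0.2  0.3  0.2  0.2  0.4 -0.7 -0.1  0.3  0. ]
press (np.float64(610.7050017350574), np.float64(-171.77971755585207)) hinge (np.float64(607.0485976991064), np.float64(-35.82887824426166)) y115 (np.float64(545.0758907333917), np.float64(-0.4822575947334684)) check side [[419.26189997 282.77495906]
 [359.90130101 234.83354901]]
hanger arm [575.86108012 473.92973175 250.        ] [598.78593357 396.33094426 250.        ]
```

Emit:
send_rows:
  targets:
    - [255, [1.5, -4.8, 0], [0, 0, 0.06]]
    - [255, [1.5, -4.8, 0], [0, 0, 0.06]]
    - [255, [1.5, -4.8, 0], [0, 0, 0.06]]
    - [255, [1.5, -4.8, 0], [0, 0, 0.06]]
    - [255, [1.5, -4.8, 0], [0, 0, 0.06]]
    - [255, [1.5, -4.8, 0], [0, 0, 0.06]]
    - [255, [1.5, -4.8, 0], [0, 0, 0.06]]
    - [255, [1.5, -4.8, 0], [0, 0, 0.045]]
  squeeze: 20

```text
time: 1.1
tool_pos: [428.2, 270.5, 231.1]
eef_rot: [-3.141, -0.0, -3.114]
wrist_force: [-0.0, 0.9, 0.2]
width: -0.006
```

Emit:
send_rows:
  targets:
    - [255, [1.5, -4.8, 0], [0, 0, 0]]
    - [255, [1.5, -4.8, 0], [0, 0, 0]]
    - [255, [1.5, -4.8, 0], [0, 0, 0]]
    - [255, [1.5, -4.8, 0], [0, 0, 0]]
    - [255, [1.5, -4.8, 0], [0, 0, 0]]
    - [255, [1.5, -4.8, 0], [0, 0, 0]]
    - [255, [1.5, -4.8, 0], [0, 0, 0]]
    - [255, [1.0, -4.8, 0], [0, 0, 0]]
    - [255, [0, 0, 0], [0, 0, 0]]

```text
time: 2.22
tool_pos: [543.0, -117.1, 231.1]
eef_rot: [-3.139, 0.0, -3.124]
wrist_force: [-0.6, -0.5, -0.2]
width: -0.003
```

Emit:
send_rows:
  targets:
    - [255, [0, 0.4, -4.0], [0, 0, 0]]
    - [255, [0, 0.4, -4.0], [0, 0, 0]]
    - [255, [0, 0, -4.0], [0, 0, 0]]
    - [255, [0, 0, -4.0], [0, 0, 0]]
    - [255, [0, 0, -2.0], [0, 0, 0]]
    - [255, [0, 0, 0], [0, 0, 0]]
    - [255, [0, 0, 0], [0, 0, 0]]

```text
time: 3.1
tool_pos: [543.5, -103.1, 51.9]
eef_rot: [3.141, 0.001, -3.115]
wrist_force: [0.4, 0.1, 0.7]
width: -0.004
```

Run:
```python
from h import *
s=state(); print(s['tool_pos'],s['eef_rot'])
shot('side','s1.png');shot('top','t1.png')
a=cv2.imread('pics/s1.png')[200:420,260:540];b=cv2.imread('pics/t1.png')[130:350,260:540]
cv2.imwrite('pics/c1.png',cv2.resize(np.hstack([b,a]),(800,314)))
print(proj('s1.png',[(544,-108,0),s['tool_pos']]),proj('t1.png',[(544,-108,26),s['tool_pos']]))
```

```text
[ 543.492814   -103.06586044   51.93656305] [ 3.14139865e+00  9.44412985e-04 -3.11454885e+00]
[[361.47704404 314.73172809]
 [361.32527618 292.44355884]] [[398.09110404 258.48159232]
 [398.46292391 257.06640775]]
```

View pics/c1.png

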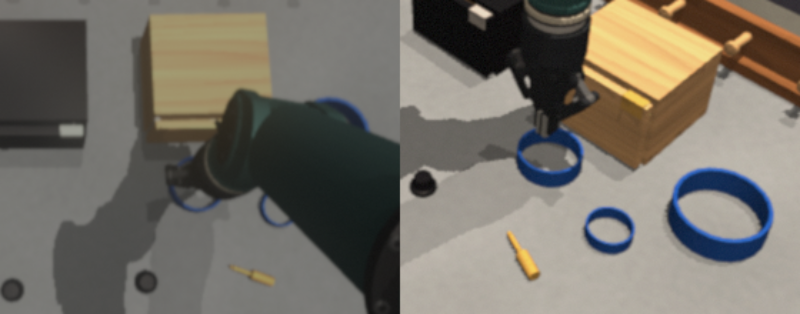

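The tool is over the ring, with the fingertip at about (543,132) in the side crop and inside the ring's outline. Next I lower it and slide.

Emit:
send_rows:
  targets:
    - [255, [0, -0.2, -1.5], [0, 0, 0]]
    - [255, [0, 0, -1.5], [0, 0, 0]]
    - [255, [0, 0, -1.2], [0, 0, 0]]
    - [255, [0, 0, 0], [0, 0, 0]]
    - [255, [0, 0, 0], [0, 0, 0]]

```text
time: 3.82
tool_pos: [543.0, -105.7, 9.1]
eef_rot: [3.142, -0.0, -3.115]
wrist_force: [0.6, 0.4, -0.2]
width: 0.002
```

Emit:
send_rows:
  targets:
    - [255, [0, 0.8, 0], [0, 0, 0]]
    - [255, [0, 0.8, 0], [0, 0, 0]]
    - [255, [-0.1, 0.8, 0], [0, 0, 0]]
    - [255, [-0.1, 0.8, 0], [0, 0, 0]]
    - [255, [-0.1, 0.8, 0], [0, 0, 0]]
    - [255, [-0.1, 0.8, 0], [0, 0, 0]]
    - [255, [-0.1, 0.8, 0], [0, 0, 0]]
    - [255, [-0.1, 0.8, 0], [0, 0, 0]]

```text
time: 4.82
tool_pos: [536.9, -41.2, 9.3]
eef_rot: [-3.142, 0.0, -3.115]
wrist_force: [-0.7, -0.8, 1.2]
width: 0.004
```

Emit:
send_rows:
  targets:
    - [255, [-0.1, 0.9, 0], [0, 0, 0]]
    - [255, [-0.1, 0.9, 0], [0, 0, 0]]
    - [255, [-0.1, 0.9, 0], [0, 0, 0]]
    - [255, [-0.1, 0.9, 0], [0, 0, 0]]
    - [255, [-0.1, 0.9, 0], [0, 0, 0]]
    - [255, [-0.1, 0.9, 0], [0, 0, 0]]
    - [255, [-0.1, 0.9, 0], [0, 0, 0]]
    - [255, [-0.1, 0.9, 0], [0, 0, 0]]
    - [255, [0, 0.9, 0], [0, 0, 0]]
    - [255, [0, 0.6, 0], [0, 0, 0]]

```text
time: 6.08
tool_pos: [529.0, 46.2, 9.3]
eef_rot: [3.141, -0.0, -3.115]
wrist_force: [0.0, -0.4, 0.0]
width: 0.001
```

Emit:
send_rows:
  targets:
    - [255, [0, 0, 0], [0, 0, 0]]
    - [255, [0, -0.8, 0], [0, 0, 0]]
    - [255, [0, 0, 0], [0, 0, 0]]

```text
time: 6.45
tool_pos: [528.9, 35.6, 9.3]
eef_rot: [-3.141, -0.0, -3.118]
wrist_force: [0.2, -0.2, -1.1]
width: -0.002
```

Run:
```python
from h import *
s=state(); print(s['tool_pos'],s['eef_rot'])
shot('side','s2.png');shot('top','t2.png')
a=cv2.imread('pics/s2.png')[180:400,200:480];b=cv2.imread('pics/t2.png')[130:350,240:520]
cv2.imwrite('pics/c2.png',cv2.resize(np.hstack([b,a]),(800,314)))
print(proj('s2.png',[(525,10,26)]),proj('t2.png',[(525,10,26)]))
```

```text
[528.90240532  35.62725206   9.30507281] [-3.14071430e+00 -1.93574247e-04 -3.11770731e+00]
[[308.59047251 275.75069001]] [[341.13962263 267.23149904]]
```

View pics/c2.png

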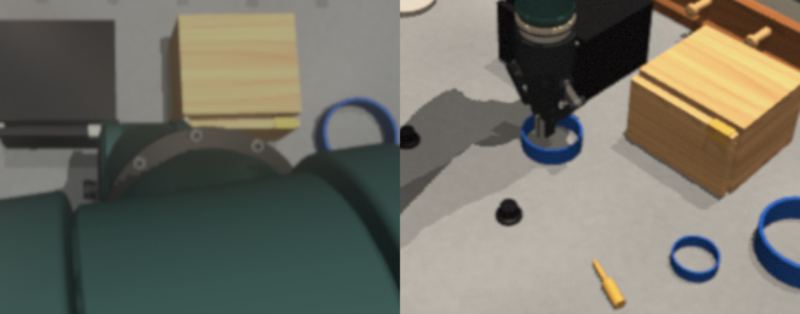

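In the side crop the ring lies flat around the fingers, at about (552,138), clear of the maple locker. I'll fit its centre by matching its outline.

```bash
cat >> h.py <<'E'
def core(fn,x0=(529,20)):
    from scipy.optimize import least_squares
    im=cv2.imread('pics/'+fn);m=cv2.inRange(cv2.cvtColor(im,cv2.COLOR_BGR2HSV),(100,120,40),(130,255,255))
    n,l,st,c=cv2.connectedComponentsWithStats(cv2.morphologyEx(m,cv2.MORPH_CLOSE,np.ones((5,5))))
    p=proj(fn,[(*x0,13)])[0]; i=1+np.argmin(np.linalg.norm(c[1:]-p,axis=1)); B=np.array([st[i,0],st[i,1],st[i,0]+st[i,2]-1,st[i,1]+st[i,3]-1])
    a=np.linspace(0,6.28,90)
    def bb(q):
        P=[(q[0]+41*np.cos(t),q[1]+41*np.sin(t),z) for t in a for z in (0,26)]; u=proj(fn,P); return np.r_[u.min(0),u.max(0)]
    r=least_squares(lambda q:bb(q)-B,x0); return r.x,r.fun
E
python3 -c "
from h import *
print(core('s0.png',(544,-108)),core('s2.png'))"
```

```text
(array([ 548.30956666, -109.42014335]), array([-1.26043323, -1.47340302,  1.23680595,  1.19314978])) (array([530.00530815,  22.37680398]), array([-0.91359389, -3.03799656,  0.91613834,  2.61358361]))
```

Emit:
send_rows:
  targets:
    - [255, [0, 0, 2.0], [0, 0, 0]]
    - [255, [0, 0, 4.0], [0, 0, 0]]
    - [255, [0, 0, 5.0], [0, 0, 0]]
    - [255, [0, 0, 3.0], [0, 0, 0]]
    - [255, [0.5, -4.2, 0], [0, 0, 0]]
    - [255, [0.5, -4.2, 0], [0, 0, 0]]
    - [255, [0.5, -4.2, 0], [0, 0, 0]]
    - [255, [0.5, -4.2, 0], [0, 0, 0]]
    - [255, [0.5, -4.0, 0], [0, 0, 0]]
    - [255, [0, 0, 0], [0, 0, 0]]

```text
time: 7.8
tool_pos: [553.7, -175.6, 149.5]
eef_rot: [-3.139, 0.001, -3.122]
wrist_force: [-0.4, 0.8, -0.5]
width: 0.006
```

Emit:
send_rows:
  targets:
    - [255, [0, 0, -4.0], [0, 0, 0]]
    - [255, [0, 0, -4.0], [0, 0, 0]]
    - [255, [0, 0, 0], [0, 0, 0]]
    - [255, [0, 0, 0], [0, 0, 0]]

```text
time: 8.3
tool_pos: [554.6, -170.2, 70.2]
eef_rot: [3.142, 0.001, -3.115]
wrist_force: [-0.4, -0.4, -0.2]
width: -0.006
```

Run:
```python
from h import *
s=state(); print(s['tool_pos'],s['eef_rot'],s['wrist_force'])
shot('side','s3.png');print(core('s3.png'))
a=cv2.imread('pics/s3.png')[180:400,250:530]
cv2.imwrite('pics/c3.png',cv2.resize(a,(700,550)))
```

```text
[ 554.61429472 -170.19438619   70.16802958] [ 3.14155322e+00  9.98285108e-04 -3.11459167e+00] [-0.43712671 -0.41401481 -0.20818143]
(array([532.67149451,  25.22621803]), array([-0.85303176, -1.35326271,  0.85433478,  1.12775113]))
```

View pics/c3.png

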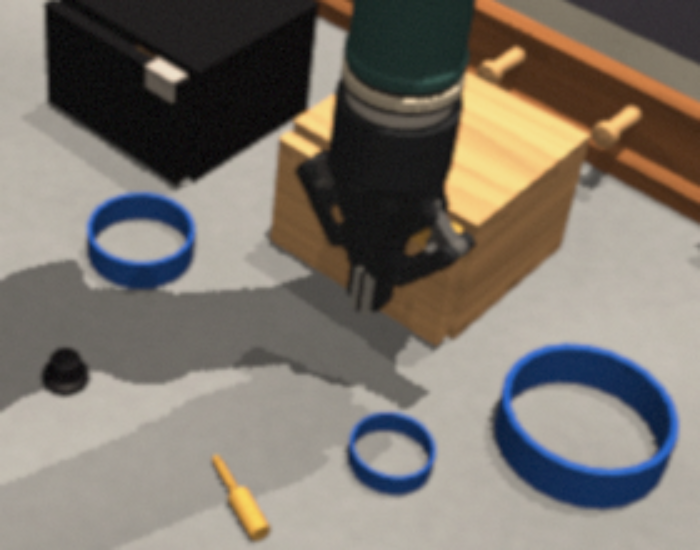

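The core (140,240) is well clear of the maple door, and the fingers (365,290) hang in front of its tag end. Now the press.

Emit:
send_rows:
  targets:
    - [255, [1.3, 0, 0], [0, 0, 0]]
    - [255, [1.3, 0, 0], [0, 0, 0]]
    - [255, [1.0, 0, 0], [0, 0, 0]]
    - [255, [0.2, 0, 0], [0, 0, 0]]
    - [255, [0.2, 0, 0], [0, 0, 0]]
    - [255, [0, 0, 0], [0, 0, 0]]

```text
time: 9.1
tool_pos: [593.6, -170.7, 69.2]
eef_rot: [3.142, -0.001, -3.115]
wrist_force: [0.1, 1.0, -1.1]
width: 0.002
```

Emit:
send_rows:
  targets:
    - [255, [0.2, 0, 0], [0, 0, 0]]
    - [255, [0.2, 0, 0], [0, 0, 0]]
    - [255, [0, 0, 0], [0, 0, 0]]

```text
time: 9.48
tool_pos: [598.2, -170.7, 69.3]
eef_rot: [-3.142, 0.0, -3.115]
wrist_force: [-0.2, -0.0, 0.2]
width: 0.0
```

Emit:
send_rows:
  targets:
    - [255, [0.15, 0, 0], [0, 0, 0]]
    - [255, [0.15, 0, 0], [0, 0, 0]]
    - [255, [0, 0, 0], [0, 0, 0]]

```text
time: 9.85
tool_pos: [601.2, -170.6, 69.3]
eef_rot: [-3.142, 0.0, -3.115]
wrist_force: [0.2, -0.3, -0.4]
width: -0.006
```

Emit:
send_rows:
  targets:
    - [255, [0.15, 0, 0], [0, 0, 0]]
    - [255, [0.15, 0, 0], [0, 0, 0]]
    - [255, [0, 0, 0], [0, 0, 0]]

```text
time: 10.22
tool_pos: [602.2, -170.7, 69.1]
eef_rot: [3.141, -0.003, -3.116]
wrist_force: [-3.7, 0.2, 2.9]
width: 0.0
```

Contact came at about x = 602. I press about 4 mm more.

Emit:
send_rows:
  targets:
    - [255, [0.15, 0, 0], [0, 0, 0]]
    - [255, [0.15, 0, 0], [0, 0, 0]]
    - [255, [0, 0, 0], [0, 0, 0]]

```text
time: 10.6
tool_pos: [605.1, -170.6, 69.1]
eef_rot: [3.141, -0.004, -3.116]
wrist_force: [-4.3, -0.5, 2.9]
width: -0.0
```

Emit:
send_rows:
  targets:
    - [255, [0.15, 0, 0], [0, 0, 0]]
    - [255, [0.1, 0, 0], [0, 0, 0]]
    - [255, [0, 0, 0], [0, 0, 0]]

```text
time: 10.98
tool_pos: [606.6, -170.5, 69.1]
eef_rot: [3.14, -0.006, -3.116]
wrist_force: [-6.7, 0.7, 6.2]
width: -0.002
```

The push is at the stop now, so I back off.

Emit:
send_rows:
  targets:
    - [255, [-1.5, 0, 0], [0, 0, 0]]
    - [255, [-3.5, 0, 0], [0, 0, 0]]
    - [255, [-4, 0, 0], [0, 0, 0]]
    - [255, [-2.5, 0, 2], [0, 0, 0]]
    - [255, [0, 0, 4], [0, 0, 0]]
    - [255, [0, -5, 4], [0, 0, 0]]
    - [255, [0, -5, 3], [0, 0, 0]]
    - [255, [0, -5, 0], [0, 0, 0]]
    - [255, [0, -5, 0], [0, 0, 0]]
    - [255, [0, 0, 0], [0, 0, 0]]

```text
time: 12.22
tool_pos: [494.1, -375.8, 199.1]
eef_rot: [-3.136, 0.004, -3.123]
wrist_force: [-0.8, 0.8, 0.3]
width: 0.002
```

Run:
```python
from h import *
s=state(); print(s['tool_pos'],s['wrist_force'],s['time'])
shot('side','s4.png');shot('top','t4.png');print(core('s4.png'))
a=cv2.imread('pics/s4.png')[150:420,160:560];b=cv2.imread('pics/t4.png')[120:390,100:500]
cv2.imwrite('pics/c4.png',np.hstack([b,a]))
```

```text
[ 494.06185507 -375.8326376   199.09402661] [-0.76135288  0.76158471  0.25360623] 12.225
(array([532.67149451,  25.22621803]), array([-0.85303176, -1.35326271,  0.85433478,  1.12775113]))
```

View pics/c4.png

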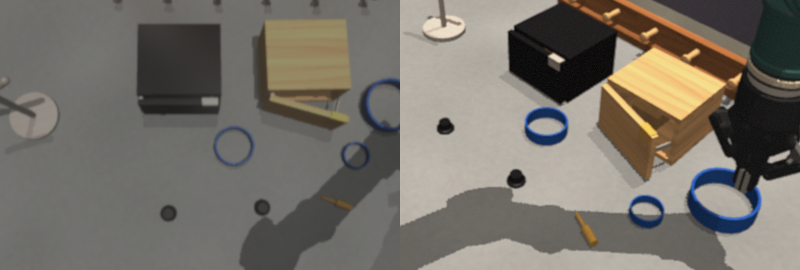

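The maple door stands ajar, from (268,95) to (345,122) in the top crop, about 0.3 rad. The core (233,146) is clear, the black door is shut and the bystanders haven't moved. I'm handing in.

```bash
python3 -c "
from rig import bot
print(bot.finish_job())"
```

```text
the job is handed in; nothing more can be done
None
```

I moved the blue core clear of the maple door, pressed the door open and handed the job in at about 12 s of the 48 s allowed. The hand-in gives no verdict.

- **Core:** I put the closed fingertips inside the middle-sized ring and slid it about 130 mm to the left. It lies flat with its centre at about (533, 25) mm, roughly 130 mm from the maple locker's middle line; 115 mm is needed. The fit made while the fingers were still in the ring read (530, 22) mm, about 4 mm off.
- **Maple door:** I pressed below the tag until the door reached its stop, about 4 mm in with a sideways force of about 7 N, then backed off. It sprang ajar to about 0.3 rad, judged by eye from the top picture.
- **Everything else:** the black door looks shut. The knobs, jack plug and hanger look where they started, judged by eye. The gripper is clear of everything.

No check failed.

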